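Reset the grinder's coolant valve

ROBOT

A 7-joint arm with a two-finger parallel gripper is mounted at the origin on the work surface. World frame = base frame: x ahead of the robot, y to its left, z up, the work surface at z = 0. Lengths are in m, angles in rad, forces in N, time in s.
With the tool pointing down it reaches from about 0.425 to 0.925 m from the base axis. Payload 6.8 kg.
Tool frame: the origin (TCP) lies midway between the tips of the shut fingers; the grasp point (between the pads) lies 19 mm behind it; z points along the fingers, y is the line along which they close (so a half turn about z gives the same grasp; the last joint's range is limited). The gripper opens to 85 mm and grips with 20 to 120 N. Pads are 22 mm wide; open, the fingers measure 114 mm over their backs; the gripper's body (76 mm by 85 mm) begins 54 mm behind the grasp point. The pads swing forward as they close: fully open they stand 13 mm farther back than shut.
Start: joints at [1.028, 0.477, 0.022, 1.555, -0.011, 1.109, -0.083], TCP at [0.284, -0.612, 0.231] pointing down, gripper open.
Joint ranges: [-2.96, 2.96], [-0.34, 2.1], [-1.41, 1.46], [0.24, 2.44], [-1.37, 4.51], [0.17, 1.92], [-2.96, 2.96]. Speed limits (rad/s): [2.39, 2.39, 3.14, 3.14, 3.14, 3.14, 3.14].

INTERFACE

Orientations are given as a rotation vector (axis times angle).
In Python, from bench import r gives the robot as it stands.
- The arm moves only by the tool servo_tool, never from a script. Its arguments are lists of equal length, an entry for each row: "turn": the turn, a rotation vector about the world's x, y, z in units of 5 degrees (1.0 is 5 degrees), a list of three; "slide": the shift along the world's x, y, z in units of 30 mm (1.0 is 30 mm), a list of three; "hand": the opening, from 0 (shut) to 1 (fully open). In form: {"turn": [[rx, ry, rz], ...], "slide": [[dx, dy, dz], ...], "hand": [hand, ...]}. A call has 1 to 8 rows; each row is the pose to reach, as a shift and turn from the pose commanded when the call began; what a row does not reach only later rows make up. A row lasts 1/8 s, in which the tool goes at most 62.5 mm and 10.7 degrees, less where a joint would pass 70% of its speed; a pose out of reach is approached as far as the arm can. A call with a gripper value outside its range is refused whole. The fingers move at their own pace and stop on an object; "squeeze" is the grip in N (left out, the last holds). Time passes only in rows, so rows that repeat a pose let the fingers close. It gives the time, the measured TCP pose, the force, the opening and the grip force at its end, in the units of the state.
- r.get_obs(): the state, without advancing time (a new reading comes with each control period).
- r.grab_frame(name): name is "side" or "top"; returns (picture, depth): 480x640x3 uint8, red, green, blue; 480x640 float32, m along the optical axis (not along the pixel's ray), 0 where there is no reading.
- r.get_calibration(name): a dict with "fovy" (degrees; the focal length in pixels is half the picture's height over the tangent of half this angle, whatever the lens; pixels are square), "cx", "cy" (the principal point, pixels), "R" (3x3) and "t" (3): a world point X has camera coordinates R X + t. Camera axes: x right, y down, z forward; pixel columns grow to the right and rows downward; lengths in m; the calibration is good to about 2 mm. A picture is of the moment at which its call begins. get_calibration takes no time and is no camera call.
- r.hand_in(): hands the job in; it is judged then, once.
The state is a dict: "clock": time; "joints": joint angles; "qvel": joint speeds; "tau": joint torques, N m; "tcp_pos": TCP position; "orientation": TCP orientation; "contact_force": force on the tool from outside, world axes, zero at the start; "moment": the same for the moment, N m; "grip_width": finger opening in m; "gripper_force": force on a finger pad.
Only numpy, scipy, OpenCV 4.12 (cv2) and the standard library are available. Lean on these libraries where they do the work, as an engineer would, in place of code of your own. Each camera call takes 0.05 s, during which the arm holds its last target. There are 200 camera calls.

TASK

A yellow and green tin stands in the way of the crank handle on the red coolant valve: stand it upright in the blue tray and let go of it. Then turn the valve wheel clockwise by its black crank handle until it is closed against its stop, back it off exactly two full turns anticlockwise, and finish there with the gripper still holding the handle, not letting go. Do not knock the tin over and leave the whetstone, the blade blank and the brush where they lie.

Things in the scene. Friction and masses are not known exactly. Their poses are not given: they have to be found in the camera images.
- wheel (a joint): Opening of the valve wheel in rad: 0 = closed against its hard stop, growing as the wheel turns anticlockwise seen from above (one full turn = 6.283); upper stop at 18.85 (three turns). It begins between 2.8 and 5.6. The wheel turns about a vertical axis, does not rise on its stem, and stays where it is left. Turning it takes about 0.12 N m of friction, so 2 to 3 N at the handle.
- hub (a point): Point on the wheel's vertical axis, at the height of its rim, 74 mm above the bench. The wheel is red, 102 mm over its rim, the rim bar 12 mm thick (its top 80 mm above the bench), with a hub that reaches 88 mm above the bench. It sits on a brass valve fixed to the bench, with a steel pipe 18 mm thick out of either side, up to 41 mm high, bending down into the bench 95 mm from the axis.
- handle: Black round crank handle standing upright on the wheel, 22 mm in diameter, 50 mm tall, from 84 to 134 mm above the bench; the origin is at its centre (109 mm above the bench), 55 mm from the wheel's axis. It is carried on a red lug on the rim that reaches 65 mm from the axis. The handle spins freely on its own pin, so a gripper can hold it with a constant orientation while it goes round the circle with the wheel.
- tin: Loose yellow and green tin, a solid upright cylinder 46 mm in diameter and 90 mm tall, 0.25 to 0.5 kg, best gripped in its upper third (about 68 mm above the bench), where the roots of the fingers stay clear of its top; the origin is at its centre (half-way up), z up along its axis. It begins beside the wheel, 78 to 86 mm from the wheel's axis, overlapping the circle that the lug sweeps; the handle begins at least 85 degrees round the wheel from it.
- tray: Shallow blue open tray fixed to the bench, 160 mm (its x) by 150 mm (its y), walls 4 mm thick and 20 mm high, floor 4 mm thick; the origin is at the centre of its underside. It may be on either side of the valve.
- stone: Two-tone whetstone lying flat, 50 x 150 x 26 mm (long along its y), origin at the centre of its underside. Leave alone.
- blade: Flat steel blade blank with a tang, blade part 55 x 170 mm, tang 22 mm wide to 160 mm from the origin along -y, 6 mm thick, origin at the underside of the blade part's centre. Leave alone.
- brush: Small hand brush lying along its x. Leave alone.
Not all that is in view belongs to the job. Of the things like the tray, leave any that is brown; of the rest the smaller one is meant. There is more than one size of the tin; the one meant has the size given above.

How it is judged:
By the outcome, as a careful person would: the job done as asked, in the order asked, and still so for the second after the job is handed in, while the arm keeps its last pose, push and grip.
It also fails if it takes over 72 s, if anything falls off the work surface, if the arm or the gripper's body presses on something with over 40 N, if the wrist force passes 120 N, or if a joint passes its speed limit or range.

## Working session

There is one attempt and no reset: what is moved stays moved. The work goes in short steps, Python scripts to look and compute and a tool call to move; the robot and the scene stay as the last step left them, time stands still between calls to the robot, and variables do not carry over. Pictures are saved under pics/ and viewed, at most 10 in all, crops included, and the job is handed in when it is done.

Besides the shell and the picture viewer there is one more tool, called after ">>>" as a command line: name --argument value ..., lists and objects as JSON in quotes. servo_tool: Moves the arm, as the interface text tells. Its arguments: {"type":"object","properties":{"turn":{"type":"array"},"slide":{"type":"array"},"hand":{"type":"array"},"squeeze":{"type":"number"}},"required":["turn","slide","hand"]}

```bash
ls; mkdir -p pics; python3 - <<'E'
from bench import r
import cv2,numpy as np
for n in ("top","side"):
    p,d=r.grab_frame(n); cv2.imwrite(f"pics/{n}0.png",p[:,:,::-1]); c=r.get_calibration(n); np.savez(f"{n}0.npz",p=p,d=d); print(n,c)
o=r.get_obs(); print({k:np.round(v,3) for k,v in o.items()})
E
```

```text
pics
top {'fovy': 56.19219914040503, 'cx': 321.70656289743584, 'cy': 241.74506026136405, 'R': array([[ 2.98727442e-02, -9.99553655e-01,  3.31883307e-04],
       [-9.78497851e-01, -2.93112575e-02, -2.04163674e-01],
       [ 2.04082275e-01,  5.77418212e-03, -9.78936711e-01]]), 't': array([-0.1316796 ,  0.50043715,  1.08906014])}
side {'fovy': 47.27568419476224, 'cx': 320.4767401907055, 'cy': 235.3296370209426, 'R': array([[-0.9546391 , -0.29748615, -0.01289119],
       [-0.22394483,  0.7458296 , -0.62736506],
       [ 0.19624705, -0.5960203 , -0.77861858]]), 't': array([0.43441851, 0.26068865, 1.03686428])}
{'clock': np.float64(0.1), 'joints': array([ 1.028,  0.478,  0.022,  1.556, -0.012,  1.109, -0.083]), 'qvel': array([-0.001, -0.002, -0.001, -0.002,  0.001,  0.001,  0.002]), 'tau': array([ 5.0000e-03, -5.9776e+01,  1.6140e+00, -2.8196e+01,  1.3000e-02,
        5.0000e-03,  0.0000e+00]), 'tcp_pos': array([ 0.284, -0.612,  0.23 ]), 'orientation': array([-3.066e+00, -6.770e-01,  1.000e-03]), 'contact_force': array([ 0.62 , -0.152, -0.37 ]), 'moment': array([-0.012, -0.021,  0.004]), 'gripper_force': np.float64(0.0), 'grip_width': np.float64(0.085)}
```

View pics/top0.png

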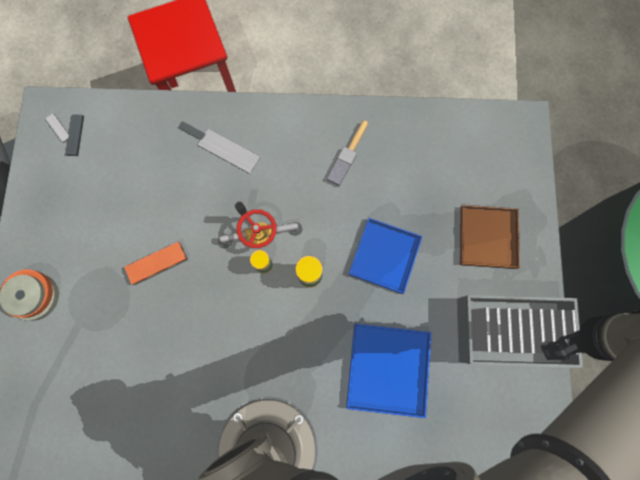

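View pics/side0.png

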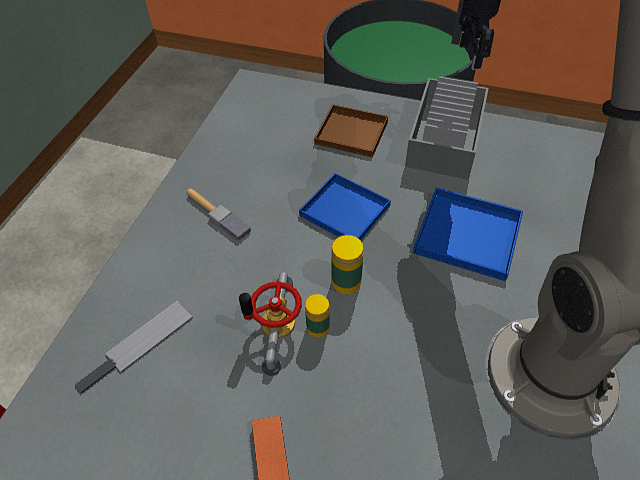

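The top view shows the small tin at about (260,260), a larger decoy at (309,270), the wheel at (257,229), the handle at (240,209) and the smaller blue tray at (384,256).

```bash
cat > m.py <<'E'
from bench import r
import cv2,numpy as np
from scipy.optimize import least_squares
def cloud(n,p=None,d=None):
    if p is None: p,d=r.grab_frame(n)
    c=r.get_calibration(n); f=240/np.tan(np.radians(c["fovy"]/2))
    v,u=np.mgrid[:480,:640]
    X=np.stack([(u-c["cx"])*d/f,(v-c["cy"])*d/f,d],-1)
    W=(X-c["t"])@c["R"]; W[d==0]=np.nan
    return p,W,cv2.cvtColor(p,cv2.COLOR_RGB2HSV)
def circ(P):
    s=least_squares(lambda q:np.hypot(P[:,0]-q[0],P[:,1]-q[1])-q[2],[*P[:,:2].mean(0),.045],loss="soft_l1",f_scale=.002); return s.x
def box(m,lo,hi):
    o=np.zeros_like(m); o[lo[1]:hi[1],lo[0]:hi[0]]=m[lo[1]:hi[1],lo[0]:hi[0]]; return o
E
python3 - <<'E'
from m import *
np.set_printoptions(precision=4,suppress=True)
for n,tb,TB,wb,tr in (("top",((248,248),(274,274)),((290,252),(326,290)),((230,195),(285,255)),((340,210),(425,300))),("side",((300,290),(334,340)),((328,232),(366,296)),((235,280),(305,335)),((295,170),(395,245)))):
    z=np.load(n+"0.npz"); p,W,h=cloud(n,z["p"],z["d"])
    Z=W[...,2]
    print(n,"table z",np.nanmedian(W[300:310,100:110,2]) if n=="top" else np.nanmedian(Z[400:410,150:160]))
    yel=(h[...,0]>20)&(h[...,0]<35)&(h[...,1]>150)
    for nm,b in (("tin",tb),("BIG",TB)):
        m=box(yel,*b); zt=np.nanpercentile(Z[m],90); q=W[m&(Z>zt-.006)]; 
        print(nm,m.sum(),"topz",zt,"mid",(q.min(0)+q.max(0))/2,"ext",np.ptp(q,0)[:2],"mean",q.mean(0))
    red=((h[...,0]<8)|(h[...,0]>172))&(h[...,1]>150)
    q=W[box(red,*wb)&(Z>.066)&(Z<.084)]
    c0=np.median(q,0)[:2]; dd=np.hypot(*(q[:,:2]-c0).T); q=q[(dd>.03)&(dd<.06)]
    c=circ(q); print("wheel",len(q),c,"z",np.median(q[:,2]))
    m=box((h[...,2]<70),*wb)&(Z>.09)&(Z<.14); q=W[m]; 
    if len(q):
        print("handle",len(q),q.min(0),q.max(0),"topz mean",q[q[:,2]>.128].mean(0), "r",np.hypot(*((q[q[:,2]>.128].mean(0))[:2]-c[:2])))
    bl=(h[...,0]>100)&(h[...,0]<130)&(h[...,1]>150)
    m=box(bl,*tr)&(Z<.03); q=W[m].astype(np.float32); rect=cv2.minAreaRect(q[q[:,2]>.014][:,:2].copy()); print("tray",m.sum(),rect)
E
```

```text
top table z -0.0005400837950780054
tin 274 topz 0.09155025053275119 mid [0.4492 0.0346 0.09  ] ext [0.0442 0.0443] mean [0.4485 0.0343 0.0892]
BIG 539 topz 0.12433948330624031 mid [ 0.4245 -0.0879  0.1226] ext [0.0598 0.0591] mean [ 0.4239 -0.0877  0.1222]
wheel 422 [0.5282 0.0478 0.0439] z 0.07792924749389253
handle 74 [0.5606 0.0736 0.0937] [0.5784 0.0905 0.1364] topz mean [0.5684 0.0829 0.1322] r 0.053414694408131756
tray 3376 ((0.4818631410598755, -0.2827105224132538), (0.14766009151935577, 0.15829092264175415), 72.06732177734375)
side table z 0.0003234078415894974
tin 553 topz 0.09220904025782437 mid [0.4507 0.0354 0.0907] ext [0.0444 0.0453] mean [0.4499 0.0359 0.0904]
BIG 973 topz 0.1251420911725292 mid [ 0.4257 -0.0866  0.1238] ext [0.0614 0.0629] mean [ 0.4251 -0.0853  0.1235]
wheel 822 [0.5291 0.0513 0.0441] z 0.07898307321221214
handle 233 [0.5604 0.0758 0.0902] [0.5824 0.0965 0.1372] topz mean [0.5709 0.0863 0.1336] r 0.0544873698693831
tray 3531 ((0.4841494560241699, -0.2833922505378723), (0.15366195142269135, 0.16382424533367157), 71.76991271972656)
```

>>> servo_tool --turn '[[0,0,-1],[0,0,-2],[0,0,-3],[0,0,-3],[0,0,-3],[0,0,-3],[0,0,-3],[0,0,-3]]' --slide '[[0.8,1.4,0],[1.6,2.8,0],[2.4,4.2,0],[3.2,5.6,0],[4.0,7.0,0],[4.9,8.4,0],[5.7,9.8,0],[6.5,11.1,0]]' --hand '[1,1,1,1,1,1,1,1]' --squeeze 40

```text
clock: 1.1
tcp_pos: [0.4798, -0.2775, 0.231]
orientation: [-3.129, -0.272, 0.001]
contact_force: [0.6, -0.9, -0.3]
grip_width: 0.0855
gripper_force: 0.0
```

>>> servo_tool --turn '[[0,0,0],[0,0,0],[0,0,0],[0,0,0],[0,0,0],[0,0,0],[0,0,0],[0,0,0]]' --slide '[[0,1.7,0],[-0.1,3.4,0],[-0.3,5.1,0],[-0.5,6.8,0],[-0.7,8.5,0],[-0.97,10.47,0],[-0.97,10.47,-1.5],[-0.97,10.47,-3.0]]' --hand '[1,1,1,1,1,1,1,1]'

```text
clock: 2.1
tcp_pos: [0.4505, 0.0358, 0.1407]
orientation: [-3.13, -0.274, -0.003]
contact_force: [0.8, -0.6, -1.2]
grip_width: 0.0853
gripper_force: 0.0
```

>>> servo_tool --turn '[[0,0,0],[0,0,0],[0,0,0],[0,0,0],[0,0,0],[0,0,0],[0,0,0],[0,0,0]]' --slide '[[0,0,-1],[0,0,-2],[0,0,-2.7],[0,0,-3],[0,0,-3],[0,0,-3],[0,0,-3],[0,0,-3]]' --hand '[1,1,1,1,0.45,0.3,0.3,0.3]'

```text
clock: 3.1
tcp_pos: [0.451, 0.0349, 0.0522]
orientation: [3.13, 0.271, 0.003]
contact_force: [-0.7, -1.0, 7.6]
grip_width: 0.045
gripper_force: 40.5
```

>>> servo_tool --turn '[[0,0,0],[0,0,0],[0,0,0],[0,0,0],[0,0,0],[0,0,0],[0,0,0],[0,0,0]]' --slide '[[0,0,0.5],[0,0,1.5],[0,0,2.8],[0,0,4.1],[0,0,5],[0.1,-0.7,5],[0.3,-2,5],[0.5,-3.5,5]]' --hand '[0.3,0.3,0.3,0.3,0.3,0.3,0.3,0.3]'

```text
clock: 4.1
tcp_pos: [0.4647, -0.0704, 0.202]
orientation: [-3.129, -0.275, -0.0]
contact_force: [0.9, -1.4, -4.3]
grip_width: 0.0451
gripper_force: 42.2
```

>>> servo_tool --turn '[[0,0,0],[0,0,0],[0,0,0],[0,0,0],[0,0,0],[0,0,0],[0,0,0],[0,0,0]]' --slide '[[0.1,-1.5,0],[0.3,-3,0],[0.4,-4.5,0],[0.5,-5.9,0],[0.6,-6.7,0],[0.6,-7.1,0],[0.6,-7.1,-1],[0.6,-7.1,-2.5]]' --hand '[0.3,0.3,0.3,0.3,0.3,0.3,0.3,0.3]'

```text
clock: 5.1
tcp_pos: [0.4844, -0.2826, 0.1271]
orientation: [3.129, 0.273, 0.005]
contact_force: [-0.1, -0.9, -5.0]
grip_width: 0.0451
gripper_force: 42.3
```

>>> servo_tool --turn '[[0,0,0],[0,0,0],[0,0,0],[0,0,0],[0,0,0],[0,0,0],[0,0,0]]' --slide '[[0,0,-0.8],[0,0,-1.6],[0,0,-2.0],[0,0,-2.15],[0,0,-2.25],[0,0,-2.3],[0,0,-2.3]]' --hand '[0.3,0.3,0.3,0.3,0.3,0.3,0.3]'

```text
clock: 5.98
tcp_pos: [0.4835, -0.2833, 0.0577]
orientation: [3.129, 0.271, 0.001]
contact_force: [-0.4, -0.5, -4.1]
grip_width: 0.045
gripper_force: 42.0
```

>>> servo_tool --turn '[[0,0,0],[0,0,0]]' --slide '[[0,0,-0.06],[0,0,-0.06]]' --hand '[0.3,0.3]'

```text
clock: 6.22
tcp_pos: [0.4837, -0.2834, 0.0563]
orientation: [3.129, 0.271, 0.001]
contact_force: [-1.5, -0.6, 3.8]
grip_width: 0.0451
gripper_force: 42.4
```

Contact with the tray floor; release gently, then rise.

>>> servo_tool --turn '[[0,0,0],[0,0,0],[0,0,0],[0,0,0],[0,0,0],[0,0,0],[0,0,0],[0,0,0]]' --slide '[[0,0,0],[0,0,0],[0,0,0],[0,0,0],[0,0,0.5],[0,0,1.5],[0,0,3],[0,0,4.8]]' --hand '[0.6,0.8,1,1,1,1,1,1]'

```text
clock: 7.22
tcp_pos: [0.4827, -0.2828, 0.2013]
orientation: [-3.129, -0.271, 0.001]
contact_force: [1.3, -1.2, 0.4]
grip_width: 0.0848
gripper_force: 0.0
```

```bash
python3 - <<'E'
from m import *
np.set_printoptions(precision=4,suppress=True)
p,W,h=cloud("side"); cv2.imwrite("pics/side1.png",p[:,:,::-1]); Z=W[...,2]
q=W[box((h[...,0]>20)&(h[...,0]<35)&(h[...,1]>150),(295,130),(395,245))&(Z<.115)]; print("tin",len(q),(q.min(0)+q.max(0))/2,np.ptp(q,0),np.percentile(q[:,2],95))
for n,wb in (("top",((225,190),(290,262))),("side",((235,280),(305,335)))):
    if n=="top": p,W,h=cloud(n); Z=W[...,2]
    red=box(((h[...,0]<8)|(h[...,0]>172))&(h[...,1]>150),*wb)
    q=W[red&(Z>.06)&(Z<.095)]
    # outer rim fit at known mean radius 45 mm
    s=least_squares(lambda c:np.abs(np.hypot(q[:,0]-c[0],q[:,1]-c[1])-.045),[.528,.05],loss="soft_l1",f_scale=.003).x
    k=W[box(h[...,2]<70,*wb)&(Z>.09)&(Z<.14)]; kc=least_squares(lambda c:np.hypot(k[:,0]-c[0],k[:,1]-c[1])-.011,k.mean(0)[:2],loss="soft_l1",f_scale=.002).x
    print(n,"hub",s,"handle",kc,"r",np.hypot(*(kc-s)),"ang",np.degrees(np.arctan2(*(kc-s)[::-1])))
E
```

```text
tin 393 [ 0.4765 -0.3011  0.0472] [0.1029 0.1941 0.1043] 0.09695372020453082
top hub [0.529  0.0482] handle [0.5721 0.0859] r 0.05721424105512245 ang 41.131112313838926<stdin>:11: RuntimeWarning: Mean of empty slice.
  ret = um.true_divide(
Traceback (most recent call last):
ValueError: Initial guess is outside of provided bounds
```

View pics/side1.png

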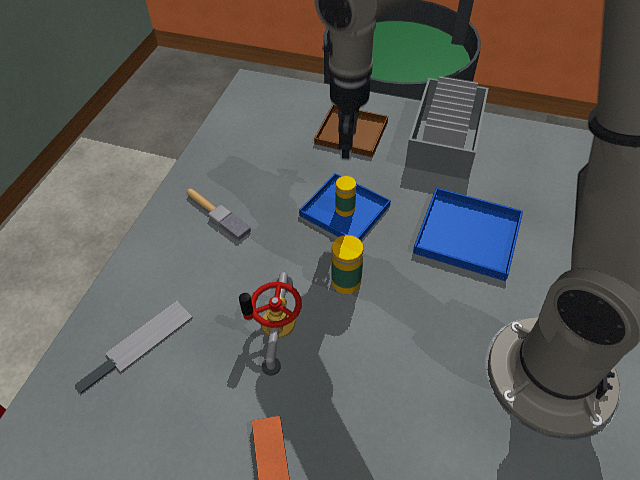

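The side view shows the small tin upright in the blue tray at (345,197), with the big tin untouched at (347,265). The wheel handle is at (246,304).

>>> servo_tool --turn '[[0,0,0],[0,0,0],[0,0,0],[0,0,0],[0,0,0],[0,0,0],[0,0,0],[0,0,0]]' --slide '[[0.4,1.6,0],[0.8,3.2,0],[1.2,4.8,0],[1.6,6.4,0],[2.0,8.1,0],[2.4,9.8,0],[2.8,11.4,0],[2.92,12.27,0]]' --hand '[1,1,1,1,1,1,1,1]'

```text
clock: 8.32
tcp_pos: [0.571, 0.0885, 0.2]
orientation: [-3.128, -0.277, -0.001]
contact_force: [0.2, 0.1, 0.5]
grip_width: 0.0855
gripper_force: 0.0
```

>>> servo_tool --turn '[[0,0,0],[0,0,0],[0,0,0],[0,0,0],[0,0,0],[0,0,0],[0,0,0],[0,0,0]]' --slide '[[0,0,-1],[0,0,-2],[0,0,-3],[0,0,-3.5],[0,0,-3.5],[0,0,-3.5],[0,0,-3.5],[0,0,-3.5]]' --hand '[0.8,0.8,0.8,0.8,0.8,0.4,0,0]'

```text
clock: 9.32
tcp_pos: [0.5715, 0.0849, 0.0956]
orientation: [3.13, 0.271, 0.003]
contact_force: [-0.8, -1.1, 3.8]
grip_width: 0.0212
gripper_force: 38.9
```

>>> servo_tool --turn '[[0,0,0],[0,0,0]]' --slide '[[0,0,0],[0,0,0]]' --hand '[0,0]' --squeeze 50

```text
clock: 9.57
tcp_pos: [0.5715, 0.0848, 0.0956]
orientation: [3.13, 0.271, 0.003]
contact_force: [-1.0, -1.0, 6.0]
grip_width: 0.0208
gripper_force: 48.5
```

>>> servo_tool --turn '[[0,0,0],[0,0,0],[0,0,0],[0,0,0],[0,0,0]]' --slide '[[0.264,-0.4,0],[0.416,-0.853,0],[0.445,-1.331,0],[0.35,-1.8,0],[0.35,-1.8,0]]' --hand '[0,0,0,0,0]'

```text
clock: 10.2
tcp_pos: [0.5822, 0.0282, 0.0956]
orientation: [3.128, 0.267, 0.003]
contact_force: [0.4, -2.1, 9.0]
grip_width: 0.0207
gripper_force: 49.2
```

>>> servo_tool --turn '[[0,0,0],[0,0,0]]' --slide '[[0,0,0.02],[0,0,0.02]]' --hand '[0,0]'

```text
clock: 10.45
tcp_pos: [0.5823, 0.0287, 0.0956]
orientation: [3.128, 0.268, 0.003]
contact_force: [3.2, -4.3, 5.2]
grip_width: 0.0207
gripper_force: 48.8
```

```bash
python3 - <<'E'
from m import *
np.set_printoptions(precision=4,suppress=True)
o=r.get_obs(); print(o["tcp_pos"],o["contact_force"],o["moment"],o["joints"])
p,W,h=cloud("side"); cv2.imwrite("pics/side2.png",cv2.resize(p[220:400,180:400,::-1],None,fx=3,fy=3))
E
```

```text
[0.5823 0.0287 0.0956] [ 3.1506 -4.333   5.1909] [-0.7172 -0.6958 -0.012 ] [ 0.0175  0.4987 -0.2262  1.8824  0.1567  0.7757 -1.6939]
```

View pics/side2.png

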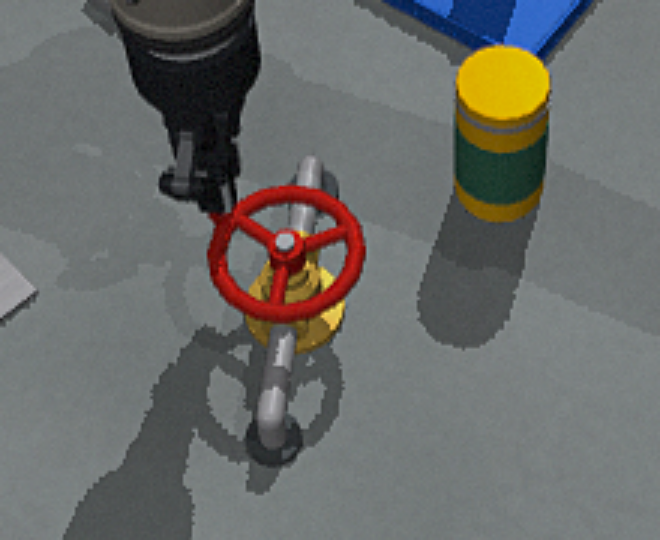

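The crop shows the fingers holding the crank handle at about (215,200), and the wheel has turned with it. I'll keep turning clockwise.

>>> servo_tool --turn '[[0,0,0],[0,0,0],[0,0,0],[0,0,0],[0,0,0],[0,0,0],[0,0,0]]' --slide '[[-0.214,-0.428,0],[-0.531,-0.787,0],[-0.93,-1.051,0],[-1.383,-1.203,0],[-1.861,-1.232,0],[-2.33,-1.136,0],[-2.33,-1.136,0]]' --hand '[0,0,0,0,0,0,0]'

```text
clock: 11.38
tcp_pos: [0.5095, -0.003, 0.0955]
orientation: [3.13, 0.272, -0.003]
contact_force: [-2.8, 0.1, 11.2]
grip_width: 0.0207
gripper_force: 50.7
```

>>> servo_tool --turn '[[0,0,0],[0,0,0],[0,0,0]]' --slide '[[-0.15,0.06,0],[-0.292,0.13,0],[-0.292,0.13,0]]' --hand '[0,0,0]'

```text
clock: 11.75
tcp_pos: [0.502, 0.0009, 0.0955]
orientation: [3.13, 0.272, -0.0]
contact_force: [-0.7, 0.7, 9.4]
grip_width: 0.0211
gripper_force: 50.5
```

>>> servo_tool --turn '[[0,0,0],[0,0,0],[0,0,0]]' --slide '[[-0.13,0.08,0],[-0.265,0.179,0],[-0.265,0.179,0]]' --hand '[0,0,0]'

```text
clock: 12.12
tcp_pos: [0.4943, 0.0066, 0.0955]
orientation: [-3.13, -0.272, -0.0]
contact_force: [0.8, 2.1, 8.5]
grip_width: 0.0206
gripper_force: 50.4
```

>>> servo_tool --turn '[[0,0,0],[0,0,0],[0,0,0]]' --slide '[[-0.12,0.108,0],[-0.23,0.222,0],[-0.23,0.222,0]]' --hand '[0,0,0]'

```text
clock: 12.5
tcp_pos: [0.4877, 0.0135, 0.0955]
orientation: [-3.129, -0.273, -0.001]
contact_force: [0.8, 2.2, 7.3]
grip_width: 0.0209
gripper_force: 50.3
```

>>> servo_tool --turn '[[0,0,0],[0,0,0],[0,0,0]]' --slide '[[-0.098,0.127,0],[-0.188,0.259,0],[-0.188,0.259,0]]' --hand '[0,0,0]'

```text
clock: 12.88
tcp_pos: [0.4824, 0.0215, 0.0955]
orientation: [-3.129, -0.273, -0.002]
contact_force: [2.7, 1.7, 7.1]
grip_width: 0.0211
gripper_force: 50.3
```

>>> servo_tool --turn '[[0,0,0],[0,0,0],[0,0,0]]' --slide '[[-0.073,0.142,0],[-0.14,0.287,0],[-0.14,0.287,0]]' --hand '[0,0,0]'

```text
clock: 13.25
tcp_pos: [0.4786, 0.0301, 0.0955]
orientation: [-3.129, -0.273, -0.003]
contact_force: [4.1, 1.1, 5.8]
grip_width: 0.0206
gripper_force: 50.2
```

>>> servo_tool --turn '[[0,0,0],[0,0,0],[0,0,0]]' --slide '[[-0.045,0.153,0],[-0.088,0.307,0],[-0.088,0.307,0]]' --hand '[0,0,0]'

```text
clock: 13.62
tcp_pos: [0.4764, 0.039, 0.0956]
orientation: [-3.129, -0.272, -0.004]
contact_force: [5.6, 1.6, 4.6]
grip_width: 0.0206
gripper_force: 50.1
```

>>> servo_tool --turn '[[0,0,0],[0,0,0],[0,0,0]]' --slide '[[0,0.159,0],[0,0.318,0],[0,0.318,0]]' --hand '[0,0,0]'

```text
clock: 14.0
tcp_pos: [0.4757, 0.0481, 0.0955]
orientation: [3.13, 0.272, 0.001]
contact_force: [3.4, 0.1, 6.9]
grip_width: 0.0206
gripper_force: 50.2
```

>>> servo_tool --turn '[[0,0,0],[0,0,0],[0,0,0]]' --slide '[[0.01,0.159,0],[0.022,0.319,0],[0.022,0.319,0]]' --hand '[0,0,0]'

```text
clock: 14.38
tcp_pos: [0.4766, 0.0574, 0.0955]
orientation: [3.13, 0.271, 0.002]
contact_force: [4.2, 0.1, 7.1]
grip_width: 0.0211
gripper_force: 50.2
```

>>> servo_tool --turn '[[0,0,0],[0,0,0],[0,0,0]]' --slide '[[0.038,0.155,0],[0.077,0.31,0],[0.077,0.31,0]]' --hand '[0,0,0]'

```text
clock: 14.75
tcp_pos: [0.4789, 0.0664, 0.0955]
orientation: [3.129, 0.271, 0.002]
contact_force: [3.8, -1.1, 6.9]
grip_width: 0.0211
gripper_force: 50.3
```

>>> servo_tool --turn '[[0,0,0],[0,0,0],[0,0,0]]' --slide '[[0.065,0.146,0],[0.13,0.292,0],[0.13,0.292,0]]' --hand '[0,0,0]'

```text
clock: 15.12
tcp_pos: [0.4828, 0.0749, 0.0955]
orientation: [3.129, 0.271, 0.001]
contact_force: [4.1, -1.7, 7.2]
grip_width: 0.0208
gripper_force: 50.4
```

>>> servo_tool --turn '[[0,0,0],[0,0,0],[0,0,0]]' --slide '[[0.09,0.132,0],[0.179,0.265,0],[0.179,0.265,0]]' --hand '[0,0,0]'

```text
clock: 15.5
tcp_pos: [0.488, 0.0825, 0.0955]
orientation: [3.129, 0.27, 0.001]
contact_force: [4.1, -3.0, 8.3]
grip_width: 0.0209
gripper_force: 50.5
```

>>> servo_tool --turn '[[0,0,0],[0,0,0],[0,0,0]]' --slide '[[0.11,0.115,0],[0.222,0.23,0],[0.222,0.23,0]]' --hand '[0,0,0]'

```text
clock: 15.88
tcp_pos: [0.4944, 0.0892, 0.0955]
orientation: [3.128, 0.27, -0.0]
contact_force: [2.5, -3.8, 9.6]
grip_width: 0.0207
gripper_force: 50.6
```

>>> servo_tool --turn '[[0,0,0],[0,0,0],[0,0,0]]' --slide '[[0.13,0.094,0],[0.259,0.188,0],[0.259,0.188,0]]' --hand '[0,0,0]'

```text
clock: 16.25
tcp_pos: [0.4945, 0.0894, 0.0951]
orientation: [3.121, 0.265, -0.026]
contact_force: [-23.0, -16.2, 40.8]
grip_width: 0.0211
gripper_force: 53.8
```

The wheel reached its stop: the TCP stayed at (0.4945, 0.0893) while the tangential force rose to about 28 N. A circle fit to the TCP readings puts the centre at (0.5303, 0.0482), so the stop is at 131.2°.

```bash
python3 - <<'E'
import numpy as np
from scipy.optimize import least_squares
P=np.array([[.5715,.0848],[.5095,-.003],[.502,.0009],[.4943,.0066],[.4877,.0135],[.4824,.0215],[.4786,.0301],[.4764,.039],[.4757,.0481],[.4766,.0574],[.4789,.0664],[.4828,.0749],[.488,.0825],[.4944,.0892]])
print(least_squares(lambda q:np.hypot(P[:,0]-q[0],P[:,1]-q[1])-.055,[.53,.05]).x)
c=np.array([.5303,.0482]); f=lambda a:c+.055*np.array([np.cos(np.radians(a)),np.sin(np.radians(a))])
for name,base,a0 in (("first",np.array([.5018,.0962]),131.2),("c0",f(131.2),131.2),("c1",f(251.2),251.2),("c2",f(11.2),11.2)):
    print(name,[[*np.round((f(a0+15*k)-base)/.03,3).tolist(),0] for k in range(1,9)])
E
```

```text
[0.53069257 0.04782551]
first [[-0.573, -0.58, 0], [-0.786, -1.009, 0], [-0.879, -1.478, 0], [-0.848, -1.956, 0], [-0.695, -2.409, 0], [-0.429, -2.808, 0], [-0.07, -3.123, 0], [0.359, -3.336, 0]]
c0 [[-0.316, -0.36, 0], [-0.528, -0.789, 0], [-0.622, -1.258, 0], [-0.591, -1.736, 0], [-0.437, -2.189, 0], [-0.172, -2.587, 0], [0.188, -2.903, 0], [0.617, -3.115, 0]]
c1 [[0.469, -0.094, 0], [0.947, -0.063, 0], [1.4, 0.091, 0], [1.798, 0.356, 0], [2.114, 0.716, 0], [2.326, 1.145, 0], [2.42, 1.614, 0], [2.389, 2.092, 0]]
c2 [[-0.153, 0.453, 0], [-0.419, 0.852, 0], [-0.779, 1.167, 0], [-1.208, 1.379, 0], [-1.677, 1.473, 0], [-2.155, 1.442, 0], [-2.608, 1.289, 0], [-3.006, 1.023, 0]]
```

>>> servo_tool --turn '[[0,0,0],[0,0,0],[0,0,0],[0,0,0],[0,0,0],[0,0,0],[0,0,0],[0,0,0]]' --slide '[[-0.573,-0.58,0],[-0.786,-1.009,0],[-0.879,-1.478,0],[-0.848,-1.956,0],[-0.695,-2.409,0],[-0.429,-2.808,0],[-0.07,-3.123,0],[0.359,-3.336,0]]' --hand '[0,0,0,0,0,0,0,0]'

```text
clock: 17.25
tcp_pos: [0.5117, -0.0038, 0.0955]
orientation: [-3.129, -0.272, 0.004]
contact_force: [-2.1, 3.1, 12.4]
grip_width: 0.0207
gripper_force: 51.0
```

>>> servo_tool --turn '[[0,0,0],[0,0,0],[0,0,0],[0,0,0],[0,0,0],[0,0,0],[0,0,0],[0,0,0]]' --slide '[[0.469,-0.094,0],[0.947,-0.063,0],[1.4,0.091,0],[1.798,0.356,0],[2.114,0.716,0],[2.326,1.145,0],[2.42,1.614,0],[2.389,2.092,0]]' --hand '[0,0,0,0,0,0,0,0]'

```text
clock: 18.25
tcp_pos: [0.5849, 0.0577, 0.0956]
orientation: [3.129, 0.269, 0.001]
contact_force: [0.8, -2.2, 9.7]
grip_width: 0.0206
gripper_force: 50.7
```

>>> servo_tool --turn '[[0,0,0],[0,0,0],[0,0,0],[0,0,0],[0,0,0],[0,0,0],[0,0,0],[0,0,0]]' --slide '[[-0.153,0.453,0],[-0.419,0.852,0],[-0.779,1.167,0],[-1.208,1.379,0],[-1.677,1.473,0],[-2.155,1.442,0],[-2.608,1.289,0],[-3.006,1.023,0]]' --hand '[0,0,0,0,0,0,0,0]'

```text
clock: 19.25
tcp_pos: [0.4944, 0.0892, 0.0956]
orientation: [3.13, 0.272, 0.002]
contact_force: [6.0, -3.1, 5.8]
grip_width: 0.0209
gripper_force: 50.5
```

One turn done and it tracks well, so I'll do the second.

>>> servo_tool --turn '[[0,0,0],[0,0,0],[0,0,0],[0,0,0],[0,0,0],[0,0,0],[0,0,0],[0,0,0]]' --slide '[[-0.316,-0.36,0],[-0.528,-0.789,0],[-0.622,-1.258,0],[-0.591,-1.736,0],[-0.437,-2.189,0],[-0.172,-2.587,0],[0.188,-2.903,0],[0.617,-3.115,0]]' --hand '[0,0,0,0,0,0,0,0]'

```text
clock: 20.25
tcp_pos: [0.5117, -0.0039, 0.0955]
orientation: [-3.129, -0.272, 0.004]
contact_force: [-1.0, 4.4, 13.1]
grip_width: 0.0209
gripper_force: 51.0
```

>>> servo_tool --turn '[[0,0,0],[0,0,0],[0,0,0],[0,0,0],[0,0,0],[0,0,0],[0,0,0],[0,0,0]]' --slide '[[0.469,-0.094,0],[0.947,-0.063,0],[1.4,0.091,0],[1.798,0.356,0],[2.114,0.716,0],[2.326,1.145,0],[2.42,1.614,0],[2.389,2.092,0]]' --hand '[0,0,0,0,0,0,0,0]'

```text
clock: 21.25
tcp_pos: [0.5849, 0.0577, 0.0956]
orientation: [3.129, 0.269, 0.001]
contact_force: [0.7, -0.9, 10.0]
grip_width: 0.0203
gripper_force: 50.7
```

>>> servo_tool --turn '[[0,0,0],[0,0,0],[0,0,0],[0,0,0],[0,0,0],[0,0,0],[0,0,0],[0,0,0]]' --slide '[[-0.153,0.453,0],[-0.419,0.852,0],[-0.779,1.167,0],[-1.208,1.379,0],[-1.677,1.473,0],[-2.155,1.442,0],[-2.608,1.289,0],[-3.006,1.023,0]]' --hand '[0,0,0,0,0,0,0,0]'

```text
clock: 22.25
tcp_pos: [0.4944, 0.0892, 0.0956]
orientation: [3.13, 0.272, 0.002]
contact_force: [6.5, -1.8, 5.9]
grip_width: 0.0213
gripper_force: 50.5
```

>>> servo_tool --turn '[[0,0,0],[0,0,0],[0,0,0],[0,0,0]]' --slide '[[0,0,0],[0,0,0],[0,0,0],[0,0,0]]' --hand '[0,0,0,0]'

```text
clock: 22.75
tcp_pos: [0.4934, 0.0883, 0.0954]
orientation: [3.128, 0.27, -0.003]
contact_force: [-0.8, -2.0, 13.1]
grip_width: 0.0206
gripper_force: 51.2
```

```bash
python3 - <<'E'
from m import *
p,W,h=cloud("side"); cv2.imwrite("pics/side3.png",p[:,:,::-1]); o=r.get_obs(); print(o["tcp_pos"],o["contact_force"],o["qvel"].round(3))
E
```

```text
[0.49342436 0.08832599 0.09546527] [-0.48697342 -2.94830437 12.66895055] [-0.    -0.001 -0.     0.    -0.001  0.     0.   ]
```

View pics/side3.png

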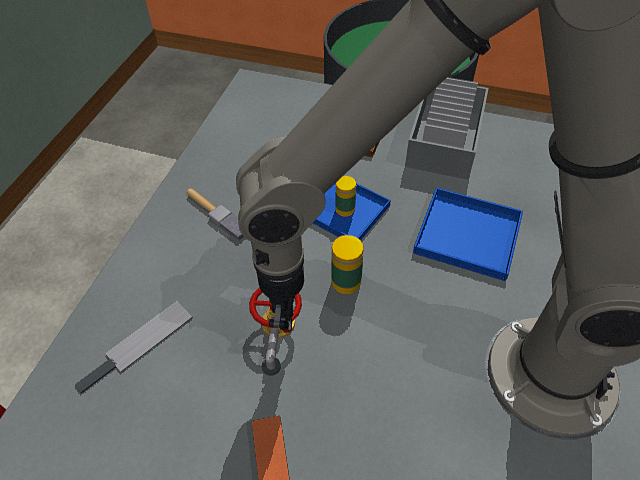

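The view shows the gripper holding the handle at about (280,310), the tin upright in the tray at (345,197), and everything else undisturbed. The tool settled about 1 mm further on, so I'll compare angles at the grasp point.

```bash
python3 - <<'E'
import numpy as np
from scipy.spatial.transform import Rotation as R
c=np.array([.5303,.0482])
for n,t,o in (("-219",[.488,.0825,.0955],[3.129,.27,.001]),("-229",[.4944,.0892,.0955],[3.128,.27,0]),("stop",[.4945,.0894,.0951],[3.121,.265,-.026]),("now",[.4934,.0883,.0954],[3.128,.27,-.003])):
    z=R.from_rotvec(o).as_matrix()[:,2]; g=np.array(t)-.019*z; d=g[:2]-c
    print(n,z.round(4),g.round(4),"r",np.hypot(*d).round(4),"ang",np.degrees(np.arctan2(d[1],d[0])).round(2))
E
```

```text
-219 [ 7.e-04 -9.e-04 -1.e+00] [0.488  0.0825 0.1145] r 0.0545 ang 140.96
-229 [ 2.e-04 -2.e-03 -1.e+00] [0.4944 0.0892 0.1145] r 0.0545 ang 131.18
stop [-0.0158 -0.0106 -0.9998] [0.4948 0.0896 0.1141] r 0.0545 ang 130.61
now [-0.0017 -0.0021 -1.    ] [0.4934 0.0883 0.1144] r 0.0545 ang 132.57
```

>>> servo_tool --turn '[[0,0,0],[0,0,0],[0,0,0],[0,0,0]]' --slide '[[0.04,0.035,0],[0.04,0.035,0],[0.04,0.035,0],[0.04,0.035,0]]' --hand '[0,0,0,0]'

```text
clock: 23.3
tcp_pos: [0.4948, 0.0895, 0.0955]
orientation: [3.129, 0.27, -0.002]
contact_force: [-0.8, -2.6, 12.7]
grip_width: 0.0209
gripper_force: 51.2
```

```bash
python3 -c "
from bench import r
print(r.get_obs()['tcp_pos']); print(r.hand_in())"
```

```text
[0.4947749  0.08950687 0.09547519]
the job is handed in; nothing more can be done
None
```

The job is handed in: the tin stands upright in the small blue tray, and the valve was closed to its stop, then backed off two turns to within about half a degree by the arm's readings. The gripper is still holding the handle.

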